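Shut and latch the clay-tool case

TASK

Put the clay-tool case away for the day: with the fingertips, push its open lid down until it is fully shut, then push both latches on its front down flat so that the case is fastened. Push gently and never grip or lift the case, its lid or its latches; leave the case about where it is and the things around it where they stand.

Things in the scene. Friction and masses are not known exactly. Their poses are not given: they have to be found in the camera images.
- case: Grey plastic carrying case, loose on the table, about 2.5 kg, open, tools bedded fast in dark foam. Base 200 mm deep (x), 300 wide (y), 45 high. Origin: centre of the underside, z up. Its front (handle, latches) looks to its -x, its hinges lie along its rear +x edge; +y is the left latch's side. Yaw within 0.4 rad of facing the robot. Slides if pushed sideways with some 10 N.
- case_front (a point): Middle of the base's front edge, 45 mm up. Below it the black carrying handle, fixed, stands out 30 mm from the front, between y = -56 and +56 mm of the case, 16 to 28 mm above the table.
- lid (a joint): Angle of the lid (rad): 0 = fully shut, grows as it opens; starts 0.9 to 1.35. A shallow shell 200 x 300 mm, 26 mm high (case 71 mm high when shut), 0.25 kg. Its flat outer face is parallel to, and 26 mm outside, the plane through the hinge line and the lid's lower rim (seal). Stiff hinge (friction 0.55 N m): the lid stays where it is left and does not fall; 3 to 5 N near the free edge moves it.
- lid_hinge (a point): Middle of the lid's hinge line: 100 mm behind the case's centre, 45 mm above the table. The line runs along the case's y.
- lid_edge (a point): Middle of the lid's free (front) edge, on its outer face: 200 mm from the hinge line along the lid. Turns with the lid.
- latch_left (a joint): Angle of the left latch (rad): 0 = folded down flat against the front, fastened; pi/2 = sticking straight out forward; starts 1.0 to 1.5. A black plastic flap, 40 mm wide, 5 mm thick, reaching 38 mm from its hinge pin; a lip at its end stands 5 mm out from its outer face. Hinged on the lid's front, it moves with the lid. Friction 0.06 N m (2 N at the flap), no spring: it stays where left.
- latch_left_hinge (a point): Middle of the left latch's hinge pin: 105 mm left (+y) of the case's centre line, 5 mm before the lid's front face and 16 mm above its lower rim (61 mm above the table when the lid is shut). The pin runs along the case's y. The flap's outer face lies 4.5 mm outside the pin.
- flap_left: The flap of the left latch itself. Origin: middle of its free end, at its outer face, 36 mm from the hinge pin; it turns with the latch, its z pointing back along the flap to the pin, its -x outwards.
- latch_right (a joint): Angle of the latch on the case's right (-y) side; the same as the left one.
- latch_right_hinge (a point): Hinge pin of the right latch, 105 mm right (-y) of the case's centre line; otherwise as the left one.
- flap_right: The flap of the right latch; as the left one.
- heat_gun: Bystander: teal-green hot-air gun standing on its rear end, nozzle up, 230 mm tall, body 82 mm across, its grip sticking out level 142 mm to its +x. Origin: centre of the underside. Leave it alone.
- tool_pot: Bystander: brown terracotta pot, 84 mm across and 100 mm high, with wooden tools standing in it up to 230 mm. Origin: centre of the underside. Leave it alone.
- slip_bottle: Bystander: white plastic bottle, 66 mm across, 170 mm high. Origin: centre of the underside. Leave it alone.

How it is judged (in metres and radians):
On the way, in this order (a step that is already met when the one before it is completed fails the run):
1. the lid is fully shut (value of joint lid below 0.035 rad), for 0.2 s.
2. both latches are folded down flat, the lid still shut (value of joint lid below 0.035 rad and value of joint each of latch_left, latch_right below 0.12 rad), for 0.2 s.
At the end, for the whole second after the job is handed in: The lid is shut to within 0.035 rad (7 mm at its edge), both latches lie within 0.12 rad of flat, and the case stands level and at rest on the table, less than 50 mm from where it was; the three bystanders stand upright within 20 mm of their places (all of step 2 and distance of case from where it was at the start of the episode below 0.05 m and height (world z) of case below 0.01 m and angle between case's own z axis and vertical below 0.05 rad and linear speed of case below 0.02 m/s and distance of each of heat_gun, tool_pot, slip_bottle from where it was at the start of the episode below 0.02 m and angle between each of heat_gun, tool_pot, slip_bottle's own z axis and vertical below 0.1 rad); the robot touches nothing.
It fails at once if a latch is folded in before the lid is down (it would foul the rim) (value of joint lid above 0.1 rad and value of joint any of latch_left, latch_right below 0.4 rad).
It fails at once if the case is lifted, tipped or shoved more than 60 mm (height (world z) of case above 0.015 m or angle between case's own z axis and vertical above 0.12 rad or distance of case from where it was at the start of the episode above 0.06 m).
It fails at once if the open lid is gripped or forced (over 25 N before it is down), or a latch is gripped or forced (over 30 N) ((contact force between the fingers and case above 25 N and value of joint lid above 0.05 rad) or contact force between the fingers and flap_left above 30 N or contact force between the fingers and flap_right above 30 N).
It fails at once if the case or its lid is pushed roughly (over 60 N) (contact force between the fingers and case above 60 N).
It fails at once if a bystander is pushed or knocked out of place (distance of any of heat_gun, tool_pot, slip_bottle from where it was at the start of the episode above 0.03 m).
It also fails if it takes over 61 s, if anything falls off the work surface, if the arm or the gripper's body presses on something with over 40 N, if the wrist force passes 120 N, or if a joint passes its speed limit or range.

ROBOT

A 6-joint arm with a two-finger parallel gripper is mounted at the origin on the work surface. World frame = base frame: x ahead of the robot, y to its left, z up, the work surface at z = 0. Lengths are in m, angles in degrees, forces in N, time in s.
With the tool pointing down it reaches from about 0.425 to 0.925 m from the base axis. Payload 12.5 kg.
Tool frame: the origin (TCP) lies at the very end of the fingers, on their centre line; the grasp point (between the pads) lies 19 mm behind it; z points along the fingers, y is the line along which they close (so a half turn about z gives the same grasp; the last joint's range is limited). The gripper opens to 85 mm and grips with 20 to 120 N. Pads are 22 mm wide; open, the fingers measure 114 mm over their backs; the gripper's body (76 mm by 85 mm) begins 54 mm behind the grasp point. The pads swing forward as they close: fully open they stand 13 mm farther back than shut.
Start: joints at [-76.524, 28.126, 89.318, -0, 62.55, -6.05], TCP at [0.209, -0.589, 0.231] pointing down, gripper open.
Joint ranges: [-177.58, 177.58], [-47.91, 125.51], [2.72, 160], [-65.01, 245.01], [3.68, 167.84], [-153.87, 153.87]. Speed limits (degrees/s): [127.2, 127.2, 159.86, 180, 180, 180].

INTERFACE

Orientations are given as [roll, pitch, yaw] about the fixed x, y, z axes, in that order (R = Rz(yaw) Ry(pitch) Rx(roll)).
In Python, from bench import env, get_image, get_calibration gives the robot as it stands (env), with the cameras as plain functions.
- The arm moves only by the tool drive_effector, called after "Request:" as name(argument=value, ...), one argument or row to a line, values as JSON. Schema: {"type":"object","properties":{"moves":{"type":"array","items":{"type":"array","items":{"type":"number"},"minItems":5,"maxItems":5},"minItems":1,"maxItems":20},"only":{"type":"string"},"quiet":{"type":"boolean"},"lines":{"type":"string"}},"required":["moves"],"additionalProperties":false}. moves is a list of rows, 1 to 20 of them, each of 5 numbers: dx, dy, dz in parts of the range, where 1.0 means 0.75 m, then a turn about the tool's z in a scale on which 1.0 is 180 degrees, then the finger opening in m; each row is the pose to reach, as a shift and turn from the pose commanded when the call began, along the tool's axes at that moment; what a row does not reach only later rows make up. A row lasts 1/8 s, in which the tool goes at most 0.0625 m and 10.7 degrees, less where a joint would pass 70% of its speed; a pose out of reach is approached as far as the arm can. The fingers move at their own pace and stop on an object; the grip force is fixed at half the most. Time passes only in rows, so rows that do not move let the fingers close. The tool returns the time, the measured TCP pose, the force, the opening and the grip force at its end. only (a regular expression) keeps the lines of the reply that match it, lines (a string "A,B") keeps lines A to B, and quiet returns only ok. Shift and turn numbers lie between -1 and 1, and a call with a number outside is refused. Input that does not fit is refused with a message, and nothing moves.
- env.observe(): the state, without advancing time (a new reading comes with each control period).
- get_image(name): name is "scene" or "top"; returns the picture (384x512x3 uint8, red, green, blue); there is no depth.
- get_calibration(name): a dict with "mtx" (3x3 intrinsics, pixels), "eye" and "rotation" of the camera in the world. Camera axes: x right, y down, z forward; pixel columns grow to the right and rows downward; lengths in m; the calibration is good to about 2 mm. A picture is of the moment at which its call begins. get_calibration takes no time and is no camera call.
- env.sign_off(): hands the job in; it is judged then, once.
The state is a dict: "t": time; "qpos": joint angles; "qd": joint speeds; "joint_efforts": joint torques, N m; "tool_pos": TCP position; "eef_rot": TCP orientation; "contact_force": force on the tool from outside, world axes, zero at the start; "torque": the same for the moment, N m; "gripper_width": finger opening in m; "grasp_force": force on a finger pad.
Only numpy, scipy, OpenCV 4.12 (cv2) and the standard library are available. Lean on these libraries where they do the work, as an engineer would, in place of code of your own. Each camera call takes 0.05 s, during which the arm holds its last target. There are 200 camera calls.

## Working session

There is one attempt and no reset: what is moved stays moved. The work goes in short steps, Python scripts to look and compute and a tool call to move; the robot and the scene stay as the last step left them, time stands still between calls to the robot, and variables do not carry over. Pictures are saved under pics/ and viewed, at most 10 in all, crops included, and the job is handed in when it is done.

```bash
ls; mkdir -p pics; python3 - <<'E'
from bench import env, get_image, get_calibration
import cv2,numpy as np
o=env.observe();print({k:np.round(v,3) for k,v in o.items()})
for n in("scene","top"):
    im=get_image(n);cv2.imwrite(f"pics/{n}0.png",im[:,:,::-1]);c=get_calibration(n);print(n,{k:np.round(v,3).tolist() for k,v in c.items()})
E
```

```text
bench.py
pics
{'t': np.float64(0.0), 'qpos': array([-7.6527e+01,  2.8163e+01,  8.9350e+01, -1.0000e-03,  6.2548e+01,
       -6.0500e+00]), 'qd': array([-0.034,  0.086, -0.035,  0.059, -0.029,  0.095]), 'joint_efforts': array([ 2.0000e-03, -6.1845e+01, -2.6160e+01,  0.0000e+00,  4.0000e-03,
        0.0000e+00]), 'tool_pos': array([ 0.209, -0.589,  0.231]), 'eef_rot': array([-1.79939e+02, -6.00000e-03,  1.95230e+01]), 'contact_force': array([-0.189,  0.252,  0.369]), 'torque': array([-0.04 , -0.039,  0.052]), 'grasp_force': np.float64(0.0), 'gripper_width': np.float64(0.086)}
scene {'mtx': [[379.949, 0.0, 251.138], [0.0, 379.949, 196.416], [0.0, 0.0, 1.0]], 'eye': [0.697, 0.719, 0.726], 'rotation': [-129.624, -1.009, 171.061]}
top {'mtx': [[347.508, 0.0, 252.722], [0.0, 347.508, 194.98], [0.0, 0.0, 1.0]], 'eye': [0.47, -0.009, 1.039], 'rotation': [-175.029, -1.579, -91.494]}
```

View pics/scene0.png

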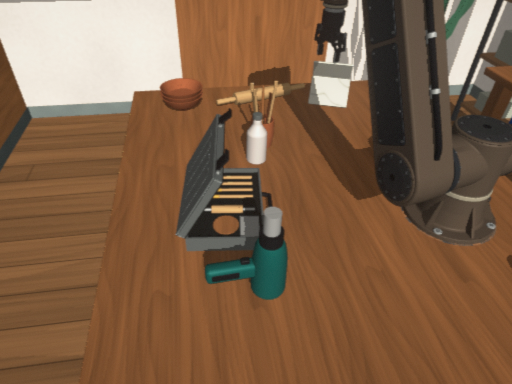

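View pics/top0.png

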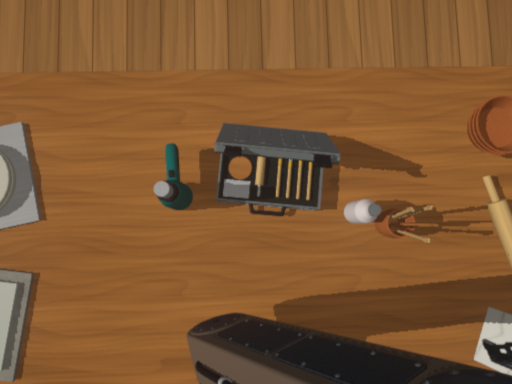

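```bash
cat > h.py <<'E'
import numpy as np,cv2
from scipy.spatial.transform import Rotation as R
from bench import env, get_image, get_calibration
def ray(n,u,v):
    c=get_calibration(n);d=np.linalg.solve(c["mtx"],[u,v,1.])
    return np.array(c["eye"]),R.from_euler("xyz",c["rotation"],degrees=True).as_matrix()@d
def onz(n,u,v,z):
    e,d=ray(n,u,v);return e+d*(z-e[2])/d[2]
def proj(n,p):
    c=get_calibration(n);q=R.from_euler("xyz",c["rotation"],degrees=True).as_matrix().T@(np.asarray(p)-c["eye"])
    q=np.array(c["mtx"])@q;return q[:2]/q[2]
def two(a,b):
    (e1,d1),(e2,d2)=ray("top",*a),ray("scene",*b)
    s=np.linalg.lstsq(np.c_[d1,-d2],e2-e1,rcond=None)[0]
    p,q=e1+s[0]*d1,e2+s[1]*d2;return (p+q)/2,np.linalg.norm(p-q)
E
python3 - <<'E'
import cv2
a=cv2.imread("pics/top0.png")[110:230,205:355];cv2.imwrite("pics/c1.png",cv2.resize(a,None,fx=5,fy=5,interpolation=2))
a=cv2.imread("pics/scene0.png")[105:255,165:315];cv2.imwrite("pics/c2.png",cv2.resize(a,None,fx=4,fy=4,interpolation=2))
E
```

```text
(no output)
```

View pics/c1.png

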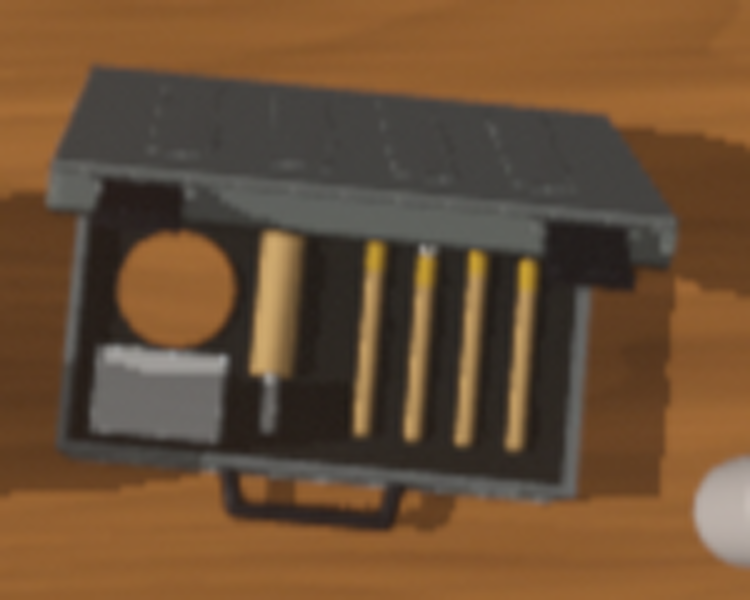

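View pics/c2.png

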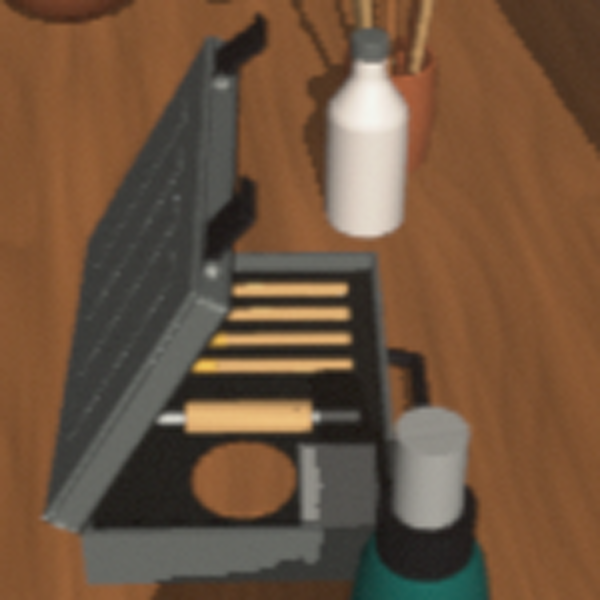

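The pictures show the case with its front corners at top (217.6,201) and (320,209). The outer corners of the lid edge are at top (216.4,142) and (339.4,153.6), and at scene (215,178.8) and (218,115). Both latches stick out.

```bash
python3 - <<'E'
from h import *
np.set_printoptions(precision=4,suppress=True)
L=onz("top",217.4,200.8,.045);Rr=onz("top",319.8,208.8,.045)
print(L,Rr,np.linalg.norm(L-Rr))
a,ea=two((216.2,142),(215,178.6));b,eb=two((339.2,153.4),(217.8,114.8))
print(a,ea,b,eb,np.linalg.norm(a-b))
for A,B in((L,Rr),(a,b)):
    d=A-B;print("yaw",np.degrees(np.arctan2(-d[0],d[1])))
d=(L-Rr)+(a-b);yaw=np.arctan2(-d[0],d[1]);fx=np.array([np.cos(yaw),np.sin(yaw),0])
f=(L+Rr)/2;c=f+.1*fx;c[2]=0;h=f+.2*fx;m=(a+b)/2
u=(m-h);print("yaw",yaw,"c",c,"hinge",h,"edge",m,"rel",u@fx,u[2],"y off",u@np.array([-fx[1],fx[0],0]))
# edge = 200 along, 26 out
th=np.arctan2(u[2],-(u@fx))-np.arctan2(.026,.2);print("len",np.hypot(u@fx,u[2]),"theta",th)
for n,p in(("gun",(176,197)),("bot",(350,213)),("pot",(390,228))):print(n,onz("top",*p,.03))
print(np.round(proj("top",c),1),[np.round(proj("scene",c+np.array(q)),1) for q in([0,0,0],)])
E
```

```text
[0.5415 0.0623 0.045 ] [ 0.5113 -0.2311  0.045 ] 0.2950021618468921
[0.6658 0.0503 0.2255] 0.005465645478857378 [ 0.633  -0.2426  0.2257] 0.004157042593014977 0.29467212837952816
yaw -5.86906839699794
yaw -6.390653570411886
yaw -0.10698370856001772 c [ 0.6258 -0.0951  0.    ] hinge [ 0.7252 -0.1057  0.045 ] edge [ 0.6494 -0.0962  0.2256] rel -0.07645088833735494 0.18060728469887039 y off 0.0014244514307508397
len 0.19612172142286927 theta 1.0410922943348169
gun [0.5564 0.1828 0.03  ]
bot [ 0.4974 -0.3227  0.03  ]
pot [ 0.4507 -0.4384  0.03  ]
[270.2 172.8] [array([227.2, 209.9])]
```

The manual's scale: shifts go in shares of 0.75 m and turns go in shares of 180 degrees. Converting my numbers, -0.1 m / 0.75 = -0.1333, -0.06 m / 0.75 = -0.08, 25.6 degrees / 180 = 0.1422.

Request:
drive_effector(
  moves=[
    [0, 0, -0.08, 0.0556, 0],
    [0, 0, -0.1333, 0.1111, 0],
    [0, 0, -0.1333, 0.1422, 0],
    [0, 0, -0.1333, 0.1422, 0],
  ],
)

```text
t: 0.6
tool_pos: [0.2089, -0.5889, 0.3312]
eef_rot: [-180.0, 0.0, -6.0]
contact_force: [-0.8, 0.3, -1.1]
gripper_width: 0.0123
grasp_force: 0.0
```

```bash
cat >> h.py <<'E'
yaw=-.107;fx=np.array([np.cos(yaw),np.sin(yaw),0]);fy=np.array([-fx[1],fx[0],0])
H=np.array([.7268,-.1057,.045])
def delta(p):
    o=env.observe();M=R.from_euler("xyz",o["eef_rot"],degrees=True).as_matrix()
    return np.round(M.T@(np.asarray(p)-o["tool_pos"]),4)
def face(th,s=.185,gap=0,half=.011):
    return H+(-s*np.cos(th)+(.026+gap)*np.sin(th)+half)*fx+np.array([0,0,s*np.sin(th)+(.026+gap)*np.cos(th)])
E
python3 - <<'E'
from h import *
print(delta(face(1.05,gap=.03)+[0,0,.08]),face(1.05,gap=.03))
E
```

```text
[ 0.4318 -0.535   0.0179] [ 0.69451078 -0.10223181  0.23333728]
```

Scaled: -0.535 m / 0.75 = -0.7133, 0.43 m / 0.75 = 0.5733.

Request:
drive_effector(
  moves=[
    [0.5733, -0.7133, 0, 0, 0],
    [0.5733, -0.7133, 0, 0, 0],
    [0.5733, -0.7133, 0, 0, 0],
    [0.5733, -0.7133, 0, 0, 0],
    [0.5733, -0.7133, 0, 0, 0],
    [0.5733, -0.7133, 0, 0, 0],
    [0.5733, -0.7133, 0, 0, 0],
    [0.5733, -0.7133, 0, 0, 0],
    [0.5733, -0.7133, 0, 0, 0],
    [0.5733, -0.7133, 0, 0, 0],
    [0.5733, -0.7133, 0, 0, 0],
    [0.5733, -0.7133, 0, 0, 0],
    [0.5733, -0.7133, 0.0267, 0, 0],
    [0.5733, -0.7133, 0.0267, 0, 0],
  ],
)

```text
t: 2.35
tool_pos: [0.6922, -0.1029, 0.3093]
eef_rot: [-180.0, 0.2, -6.0]
contact_force: [-0.6, 0.2, -0.0]
gripper_width: -0.0001
grasp_force: 0.0
```

```bash
python3 - <<'E'
from h import *
print(delta(face(1.05,gap=.03)),env.observe()["qpos"].round(1))
for th in(1.0,.85,.7,.55,.4,.25,.1,0.02):print(th,delta(face(th)))
E
```

```text
[ 0.0025 -0.0009  0.0759] [-13.9  31.5  71.3  -0.   77.5  82.2]
1.0 [-0.032  -0.001   0.0947]
0.85 [-0.0565 -0.001   0.1084]
0.7 [-0.0786 -0.0011  0.1255]
0.55 [-0.0979 -0.0011  0.1458]
0.4 [-0.1139 -0.0011  0.1687]
0.25 [-0.1264 -0.0012  0.1938]
0.1 [-0.1349 -0.0012  0.2205]
0.02 [-0.1379 -0.0012  0.2351]
```

Scaled: 0.095 m / 0.75 = 0.1267, 0.0025 m / 0.75 = 0.0033.

Request:
drive_effector(
  moves=[
    [0.0033, 0, 0.0533, 0, 0],
    [0.0033, 0, 0.1013, 0, 0],
    [0.0033, 0, 0.1013, 0, 0],
    [-0.0133, 0, 0.1107, 0, 0],
    [-0.0267, 0, 0.1173, 0, 0],
    [-0.0427, 0, 0.1267, 0, 0],
    [-0.0427, 0, 0.1267, 0, 0],
  ],
)

```text
t: 3.22
tool_pos: [0.661, -0.0993, 0.2176]
eef_rot: [180.0, -0.1, -6.1]
contact_force: [-0.1, 0.1, -0.2]
gripper_width: -0.0003
grasp_force: 0.0
```

Scaled: -0.066 m / 0.75 = -0.088, -0.056 m / 0.75 = -0.0747.

Request:
drive_effector(
  moves=[
    [-0.016, 0, 0.0093, 0, 0],
    [-0.0327, 0, 0.018, 0, 0],
    [-0.0473, 0, 0.0293, 0, 0],
    [-0.062, 0, 0.0413, 0, 0],
    [-0.0747, 0, 0.0547, 0, 0],
    [-0.088, 0, 0.068, 0, 0],
    [-0.088, 0, 0.068, 0, 0],
  ],
)

```text
t: 4.1
tool_pos: [0.595, -0.0922, 0.1646]
eef_rot: [-180.0, 0.1, -6.1]
contact_force: [-0.7, 1.4, -0.3]
gripper_width: -0.0
grasp_force: 0.0
```

```bash
python3 - <<'E'
from h import *
for th in(.4,.25,.1,.05,0.02):print(th,delta(face(th)))
im=get_image("scene");cv2.imwrite("pics/s1.png",cv2.resize(im[100:270,150:350,::-1],None,fx=3,fy=3))
E
```

```text
0.4 [-0.0167 -0.0006  0.0236]
0.25 [-0.0292 -0.0006  0.0487]
0.1 [-0.0378 -0.0006  0.0753]
0.05 [-0.0398 -0.0006  0.0844]
0.02 [-0.0408 -0.0006  0.09  ]
```

View pics/s1.png

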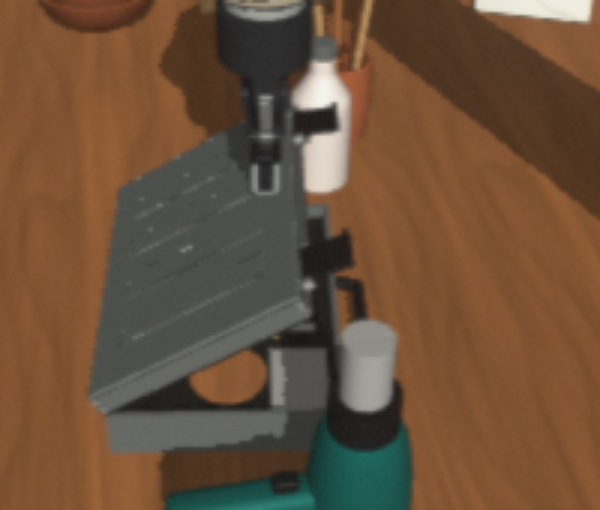

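The fingertip rests on the outer face of the lid near its edge, and the lid has gone down to about 0.55 rad. The case has not shifted, so I continue along the arc.

Scaled: 0.085 m / 0.75 = 0.1133, 0.081 m / 0.75 = 0.108.

Request:
drive_effector(
  moves=[
    [-0.012, 0, 0.016, 0, 0],
    [-0.022, 0, 0.032, 0, 0],
    [-0.0307, 0, 0.048, 0, 0],
    [-0.0387, 0, 0.0653, 0, 0],
    [-0.0453, 0, 0.0827, 0, 0],
    [-0.0507, 0, 0.1, 0, 0],
    [-0.0533, 0, 0.108, 0, 0],
    [-0.0533, 0, 0.1133, 0, 0],
    [-0.0533, 0, 0.1133, 0, 0],
  ],
)

```text
t: 5.28
tool_pos: [0.556, -0.088, 0.0801]
eef_rot: [180.0, 0.0, -6.1]
contact_force: [-0.7, 0.7, -0.3]
gripper_width: 0.0004
grasp_force: 0.0
```

Scaled: 0.005 m / 0.75 = 0.0067, 0.004 m / 0.75 = 0.0053.

Request:
drive_effector(
  moves=[
    [0, 0, 0.0027, 0, 0],
    [0, 0, 0.0053, 0, 0],
    [0, 0, 0.0067, 0, 0],
    [0, 0, 0.0067, 0, 0],
  ],
)

```text
t: 5.78
tool_pos: [0.556, -0.088, 0.0753]
eef_rot: [180.0, -0.0, -6.1]
contact_force: [0.0, -0.6, 0.6]
gripper_width: 0.0
grasp_force: 0.0
```

Scaled: 0.003 m / 0.75 = 0.004, 0.002 m / 0.75 = 0.0027.

Request:
drive_effector(
  moves=[
    [0, 0, 0.0013, 0, 0],
    [0, 0, 0.0027, 0, 0],
    [0, 0, 0.004, 0, 0],
    [0, 0, 0.004, 0, 0],
  ],
)

```text
t: 6.28
tool_pos: [0.5559, -0.088, 0.0722]
eef_rot: [180.0, -0.0, -6.1]
contact_force: [-0.0, 0.7, 0.4]
gripper_width: 0.0004
grasp_force: 0.0
```

Request:
drive_effector(
  moves=[
    [0, 0, 0.0007, 0, 0],
    [0, 0, 0.0013, 0, 0],
    [0, 0, 0.0013, 0, 0],
  ],
)

```text
t: 6.65
tool_pos: [0.5559, -0.088, 0.0712]
eef_rot: [180.0, -0.0, -6.1]
contact_force: [-0.7, 0.7, 0.3]
gripper_width: 0.0004
grasp_force: 0.0
```

Request:
drive_effector(
  moves=[
    [0, 0, 0.0007, 0, 0],
    [0, 0, 0.0013, 0, 0],
    [0, 0, 0.0013, 0, 0],
  ],
)

```text
t: 7.02
tool_pos: [0.556, -0.088, 0.071]
eef_rot: [180.0, -0.0, -6.1]
contact_force: [-2.7, 0.5, 9.9]
gripper_width: 0.0
grasp_force: 4.8
```

Request:
drive_effector(
  moves=[
    [0, 0, 0.0004, 0, 0],
    [0, 0, 0.0007, 0, 0],
    [0, 0, 0.0007, 0, 0],
  ],
)

```text
t: 7.4
tool_pos: [0.556, -0.088, 0.071]
eef_rot: [180.0, -0.1, -6.1]
contact_force: [-4.9, 1.1, 14.8]
gripper_width: -0.0
grasp_force: 7.6
```

The lid is shut: the tip stops at z = 71 mm with 15 N of force. I'll back off and look at the latches.

Scaled: -0.16 m / 0.75 = -0.2133, 0.15 m / 0.75 = 0.2.

Request:
drive_effector(
  moves=[
    [0, 0, -0.0667, 0, 0],
    [0.0667, 0, -0.1467, 0, 0],
    [0.1333, 0, -0.2133, 0, 0],
    [0.2, 0, -0.2133, 0, 0],
    [0.2, 0, -0.2133, 0, 0],
  ],
)

```text
t: 8.02
tool_pos: [0.7077, -0.1041, 0.2304]
eef_rot: [180.0, -0.2, -6.1]
contact_force: [-0.6, 0.2, -1.5]
gripper_width: 0.0002
grasp_force: 0.0
```

```bash
python3 - <<'E'
from h import *
a=get_image("top");cv2.imwrite("pics/t2.png",a[:,:,::-1]);b=get_image("scene");cv2.imwrite("pics/s2.png",b[:,:,::-1])
A=cv2.resize(a[120:240,205:345,::-1],(700,600));B=cv2.resize(b[140:260,170:310,::-1],(700,600))
cv2.imwrite("pics/t2c.png",A);cv2.imwrite("pics/s2c.png",B)
E
```

```text
(no output)
```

View pics/t2c.png

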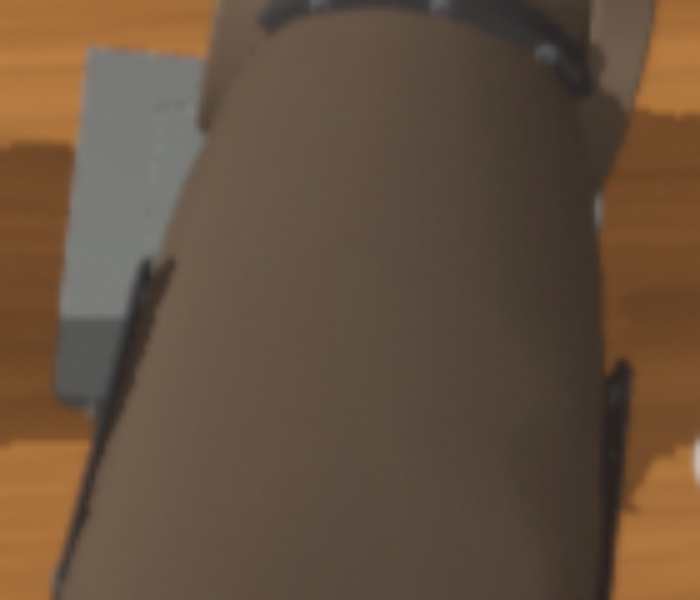

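View pics/s2c.png

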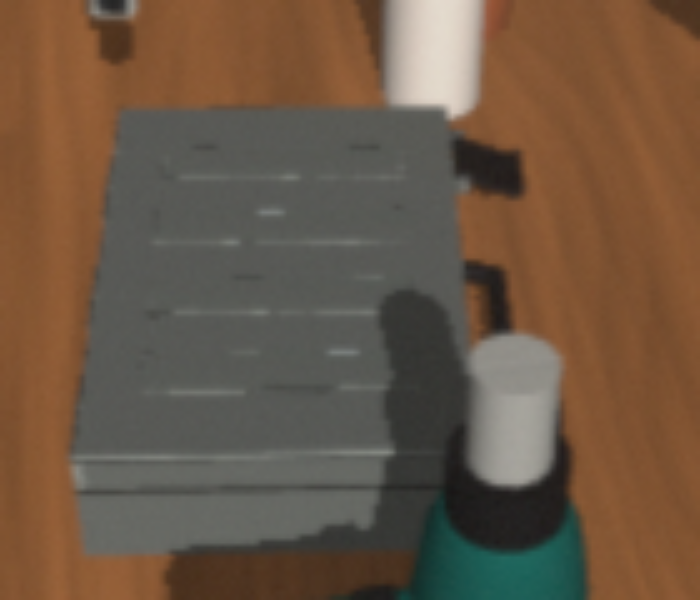

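With the lid shut, the scene view gives its corners as far-front (259.4,161.4), far-rear (194,161.6) and near-rear (184.4,231.8). The top view gives near-front (217,183.6). The right latch sticks out at scene (268,172), and the left one is hidden by the gun.

```bash
python3 - <<'E'
from h import *
np.set_printoptions(precision=4,suppress=True)
fr=onz("scene",259.2,161.3,.071);rr=onz("scene",193.8,161.5,.071);rl=onz("scene",184.3,231.8,.071);fl=onz("top",216.8,183.4,.071)
print(fr,rr,rl,fl)
print(np.linalg.norm(fr-rr),np.linalg.norm(rr-rl),np.linalg.norm(fl-rl),np.linalg.norm(fl-fr))
c=(fr+rl)/2;c2=(fr+rr+rl+fl)/4;print(c,c2)
d=(fl-fr)+(rl-rr);y=np.arctan2(-d[0],d[1]);print(y)
print("latch tip R outer, z~.05",onz("scene",170+522/5,140+175/5,.05))
for s in(1,-1):
  p=c2*[1,1,0]+s*.105*fy-.105*fx+[0,0,.061];print("pin",p,"above, rear face 12 ahead:",p-.023*fx,delta(p-.023*fx+[0,0,.05]))
E
```

```text
[ 0.5123 -0.2238  0.071 ] [ 0.7091 -0.2485  0.071 ] [0.744  0.0495 0.071 ] [0.5884 0.0613 0.071 ]
0.19832135841448092 0.3000827767798595 0.1560247203586926 0.2950729996172706
[ 0.6281 -0.0871  0.071 ] [ 0.6384 -0.0904  0.071 ]
-0.18807280208472443
latch tip R outer, z~.05 [ 0.4736 -0.1765  0.05  ]
pin [0.5453 0.0252 0.061 ] above, rear face 12 ahead: [0.5224 0.0277 0.061 ] [-0.1953 -0.1114  0.118 ]
pin [ 0.5228 -0.1836  0.061 ] above, rear face 12 ahead: [ 0.5    -0.1811  0.061 ] [-0.1955  0.0986  0.118 ]
```

```bash
sed -i 's/^yaw=.*/yaw=-.115;fx=np.array([np.cos(yaw),np.sin(yaw),0]);fy=np.array([-fx[1],fx[0],0])/' h.py
cat >> h.py <<'E'
C=np.array([.627,-.091,0])
def pin(s): return C+s*.105*fy-.105*fx+[0,0,.061]
E
python3 - <<'E'
from h import *
for s in(1,-1):
  print(pin(s),delta(pin(s)-.025*fx+[0,0,.04]))
E
```

```text
[0.53474195 0.02535485 0.061     ] [-0.2077 -0.1106  0.128 ]
[ 0.51064515 -0.18325805  0.061     ] [-0.2097  0.0994  0.128 ]
```

Scaled: -0.21 m / 0.75 = -0.28, 0.128 m / 0.75 = 0.1707.

Request:
drive_effector(
  moves=[
    [-0.28, 0.132, 0, 0, 0],
    [-0.28, 0.132, 0, 0, 0],
    [-0.28, 0.132, 0, 0, 0],
    [-0.28, 0.132, 0, 0, 0],
    [-0.28, 0.132, 0.0667, 0, 0],
    [-0.28, 0.132, 0.1333, 0, 0],
    [-0.28, 0.132, 0.1707, 0, 0],
    [-0.28, 0.132, 0.1707, 0, 0],
  ],
)

```text
t: 9.12
tool_pos: [0.4837, -0.1792, 0.1003]
eef_rot: [-179.9, 0.3, -6.1]
contact_force: [0.4, -0.0, 0.4]
gripper_width: 0.0001
grasp_force: 0.0
```

Request:
drive_effector(
  moves=[
    [0, 0, 0.0133, 0, 0],
    [0, 0, 0.0267, 0, 0],
    [0, 0, 0.04, 0, 0],
    [0, 0, 0.0507, 0, 0],
    [0, 0, 0.0613, 0, 0],
    [0, 0, 0.0613, 0, 0],
  ],
)

```text
t: 9.88
tool_pos: [0.4856, -0.18, 0.0552]
eef_rot: [-180.0, 0.0, -6.1]
contact_force: [-0.4, 0.9, 1.1]
gripper_width: -0.0001
grasp_force: 0.0
```

```bash
python3 - <<'E'
from h import *
im=get_image("scene");cv2.imwrite("pics/s3.png",cv2.resize(im[110:230,190:350,::-1],None,fx=4.5,fy=4.5))
E
```

```text
(no output)
```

View pics/s3.png

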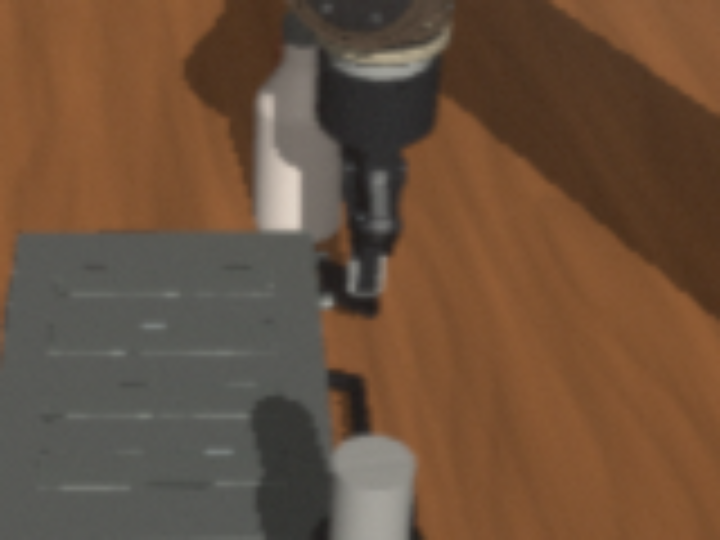

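The fingertip sits over the outer end of the right flap, around crop (365,290). Next I lower it gradually.

Scaled: 0.012 m / 0.75 = 0.016, 0.008 m / 0.75 = 0.0107.

Request:
drive_effector(
  moves=[
    [0, 0, 0.0053, 0, 0],
    [0, 0, 0.0107, 0, 0],
    [0, 0, 0.016, 0, 0],
    [0, 0, 0.016, 0, 0],
  ],
)

```text
t: 10.42
tool_pos: [0.4855, -0.18, 0.0434]
eef_rot: [-180.0, 0.0, -6.1]
contact_force: [-0.1, 0.1, 0.0]
gripper_width: 0.0001
grasp_force: 0.0
```

Request:
drive_effector(
  moves=[
    [0, 0, 0.004, 0, 0],
    [0, 0, 0.008, 0, 0],
    [0, 0, 0.012, 0, 0],
    [0, 0, 0.016, 0, 0],
    [0, 0, 0.0187, 0, 0],
    [0, 0, 0.0187, 0, 0],
  ],
)

```text
t: 11.18
tool_pos: [0.4891, -0.1811, 0.0313]
eef_rot: [179.8, -0.5, -6.1]
contact_force: [8.5, 3.3, 15.6]
gripper_width: -0.0001
grasp_force: 7.5
```

Request:
drive_effector(
  moves=[
    [0.0027, 0, 0, 0, 0],
    [0.0053, 0, 0, 0, 0],
    [0.008, 0, 0, 0, 0],
    [0.008, 0, 0, 0, 0],
  ],
)

```text
t: 11.68
tool_pos: [0.4924, -0.1811, 0.03]
eef_rot: [180.0, -0.1, -6.1]
contact_force: [3.0, -1.3, 3.5]
gripper_width: -0.0002
grasp_force: 2.4
```

Request:
drive_effector(
  moves=[
    [0.0013, 0, 0, 0, 0],
    [0.0027, 0, 0, 0, 0],
    [0.0027, 0, 0, 0, 0],
  ],
)

```text
t: 12.05
tool_pos: [0.4935, -0.1808, 0.0296]
eef_rot: [-180.0, 0.0, -6.1]
contact_force: [-1.4, -3.0, 1.8]
gripper_width: 0.0001
grasp_force: 1.5
```

Scaled: 0.002 m / 0.75 = 0.0027, 0.001 m / 0.75 = 0.0013.

Request:
drive_effector(
  moves=[
    [0.0013, 0, 0, 0, 0],
    [0.0027, 0, 0, 0, 0],
    [0.0027, 0, 0, 0, 0],
  ],
)

```text
t: 12.42
tool_pos: [0.4953, -0.1809, 0.0295]
eef_rot: [-180.0, 0.1, -6.1]
contact_force: [-3.0, 0.2, -1.5]
gripper_width: -0.0003
grasp_force: 1.1
```

Request:
drive_effector(
  moves=[
    [0.0013, 0, 0, 0, 0],
    [0.0027, 0, 0, 0, 0],
    [0.0027, 0, 0, 0, 0],
  ],
)

```text
t: 12.8
tool_pos: [0.4976, -0.1812, 0.0297]
eef_rot: [-180.0, 0.0, -6.1]
contact_force: [-2.4, 1.4, -2.1]
gripper_width: 0.0
grasp_force: 1.3
```

Scaled: 0.002 m / 0.75 = 0.0027, 0.001 m / 0.75 = 0.0013.

Request:
drive_effector(
  moves=[
    [0.0013, 0, 0, 0, 0],
    [0.0027, 0, 0, 0, 0],
    [0.0027, 0, 0, 0, 0],
  ],
)

```text
t: 13.18
tool_pos: [0.4977, -0.1811, 0.0296]
eef_rot: [-179.9, 0.2, -6.1]
contact_force: [-13.6, -0.6, 3.3]
gripper_width: -0.0001
grasp_force: 6.6
```

Request:
drive_effector(
  moves=[
    [0.0013, 0, 0, 0, 0],
    [0.0027, 0, 0, 0, 0],
    [0.0027, 0, 0, 0, 0],
  ],
)

```text
t: 13.55
tool_pos: [0.4998, -0.1817, 0.0297]
eef_rot: [-180.0, 0.2, -6.1]
contact_force: [-13.4, -3.8, 2.8]
gripper_width: 0.0
grasp_force: 6.6
```

```bash
python3 - <<'E'
from h import *
im=get_image("scene");cv2.imwrite("pics/s4.png",cv2.resize(im[110:230,190:350,::-1],None,fx=4.5,fy=4.5))
E
```

```text
(no output)
```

View pics/s4.png

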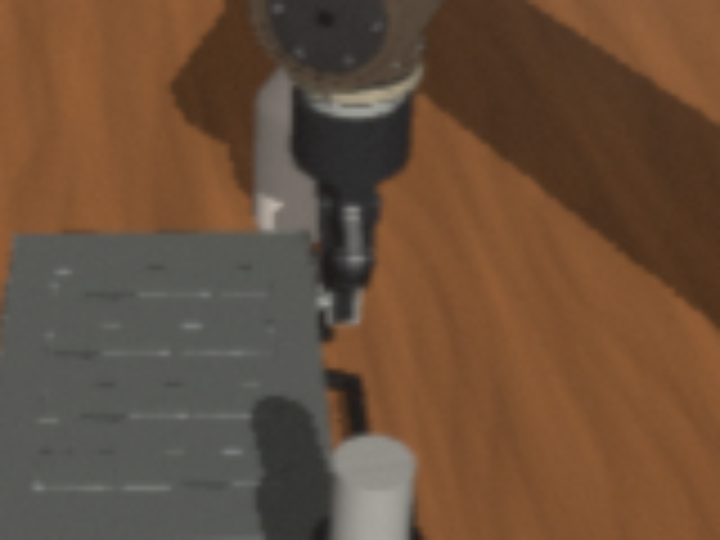

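The right flap lies flat: at 13.5 N the case only crept 2 mm. Now the left latch, via up and across.

Scaled: -0.08 m / 0.75 = -0.1067, -0.05 m / 0.75 = -0.0667.

Request:
drive_effector(
  moves=[
    [-0.02, 0, 0, 0, 0],
    [-0.02, 0, -0.0667, 0, 0],
    [-0.02, 0, -0.1067, 0, 0],
    [-0.02, 0, -0.1067, 0, 0],
  ],
)

```text
t: 14.1
tool_pos: [0.4877, -0.1807, 0.112]
eef_rot: [179.9, -0.3, -6.1]
contact_force: [0.9, -0.2, -1.1]
gripper_width: -0.0003
grasp_force: 0.0
```

```bash
python3 - <<'E'
from h import *
print(delta(np.array([.5218,.0275,.1])-.010*fx))
E
```

```text
[ 0.0019 -0.2107  0.0116]
```

Scaled: -0.211 m / 0.75 = -0.2813, -0.18 m / 0.75 = -0.24.

Request:
drive_effector(
  moves=[
    [0.0027, -0.08, 0, 0, 0],
    [0.0027, -0.16, 0, 0, 0],
    [0.0027, -0.24, 0, 0, 0],
    [0.0027, -0.2813, 0, 0, 0],
    [0.0027, -0.2813, 0.0267, 0, 0],
    [0.0027, -0.2813, 0.0533, 0, 0],
    [0.0027, -0.2813, 0.0533, 0, 0],
  ],
)

```text
t: 14.98
tool_pos: [0.5102, 0.0296, 0.0682]
eef_rot: [180.0, 0.2, -6.1]
contact_force: [0.0, 0.5, 0.0]
gripper_width: 0.0001
grasp_force: 0.0
```

Request:
drive_effector(
  moves=[
    [0, 0, 0.0107, 0, 0],
    [0, 0, 0.0213, 0, 0],
    [0, 0, 0.0293, 0, 0],
    [0, 0, 0.036, 0, 0],
    [0, 0, 0.036, 0, 0],
  ],
)

```text
t: 15.6
tool_pos: [0.5108, 0.0294, 0.0424]
eef_rot: [180.0, 0.0, -6.1]
contact_force: [-0.3, -0.2, -0.1]
gripper_width: 0.0002
grasp_force: 0.0
```

Scaled: 0.012 m / 0.75 = 0.016, 0.011 m / 0.75 = 0.0147.

Request:
drive_effector(
  moves=[
    [0, 0, 0.004, 0, 0],
    [0.0013, 0, 0.008, 0, 0],
    [0.004, 0, 0.012, 0, 0],
    [0.0053, 0, 0.0147, 0, 0],
    [0.0067, 0, 0.016, 0, 0],
    [0.0067, 0, 0.016, 0, 0],
  ],
)

```text
t: 16.35
tool_pos: [0.5163, 0.0289, 0.0308]
eef_rot: [180.0, -0.0, -6.1]
contact_force: [0.9, -0.9, 1.1]
gripper_width: -0.0003
grasp_force: 0.6
```

Request:
drive_effector(
  moves=[
    [0.0027, 0, 0, 0, 0],
    [0.0053, 0, 0, 0, 0],
    [0.0053, 0, 0, 0, 0],
  ],
)

```text
t: 16.73
tool_pos: [0.5198, 0.0285, 0.0305]
eef_rot: [180.0, 0.0, -6.1]
contact_force: [-2.5, -0.6, -1.3]
gripper_width: -0.0002
grasp_force: 1.0
```

Request:
drive_effector(
  moves=[
    [0.0013, 0, 0, 0, 0],
    [0.0027, 0, 0, 0, 0],
    [0.0027, 0, 0, 0, 0],
  ],
)

```text
t: 17.1
tool_pos: [0.5221, 0.0283, 0.0308]
eef_rot: [180.0, -0.0, -6.1]
contact_force: [-2.6, -0.1, -2.2]
gripper_width: 0.0
grasp_force: 1.1
```

Request:
drive_effector(
  moves=[
    [0.0013, 0, 0, 0, 0],
    [0.002, 0, 0, 0, 0],
    [0.002, 0, 0, 0, 0],
  ],
)

```text
t: 17.48
tool_pos: [0.5227, 0.0282, 0.0307]
eef_rot: [180.0, 0.1, -6.1]
contact_force: [-6.3, 1.1, -0.6]
gripper_width: -0.0002
grasp_force: 3.1
```

Scaled: 0.0015 m / 0.75 = 0.002, 0.001 m / 0.75 = 0.0013.

Request:
drive_effector(
  moves=[
    [0.0013, 0, 0, 0, 0],
    [0.002, 0, 0, 0, 0],
    [0.002, 0, 0, 0, 0],
  ],
)

```text
t: 17.85
tool_pos: [0.5227, 0.0282, 0.0307]
eef_rot: [180.0, 0.3, -6.1]
contact_force: [-13.3, 0.3, 4.8]
gripper_width: 0.0003
grasp_force: 6.5
```

Request:
drive_effector(
  moves=[
    [-0.0267, 0, 0, 0, 0],
    [-0.04, 0, -0.0533, 0, 0],
    [-0.08, 0, -0.1333, 0, 0],
    [-0.08, 0.08, -0.2667, 0, 0],
    [-0.08, 0.16, -0.3333, 0, 0],
    [-0.08, 0.24, -0.3333, 0, 0],
    [-0.08, 0.32, -0.3333, 0, 0],
    [-0.08, 0.4, -0.3333, 0, 0],
    [-0.08, 0.48, -0.3333, 0, 0],
    [-0.08, 0.56, -0.3333, 0, 0],
    [-0.08, 0.56, -0.3333, 0, 0],
    [-0.08, 0.56, -0.3333, 0, 0],
  ],
)

```text
t: 19.35
tool_pos: [0.4204, -0.3863, 0.2807]
eef_rot: [179.9, -0.1, -6.3]
contact_force: [0.0, 1.2, -0.5]
gripper_width: 0.0001
grasp_force: 0.0
```

```bash
python3 - <<'E'
from h import *
a=get_image("top")[130:240,195:375,::-1];b=get_image("scene")[110:270,160:350,::-1]
cv2.imwrite("pics/e.png",np.hstack([cv2.resize(a,(400,244)),np.zeros((244,10,3),np.uint8),cv2.resize(b,(290,244))]))
E
```

```text
(no output)
```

View pics/e.png

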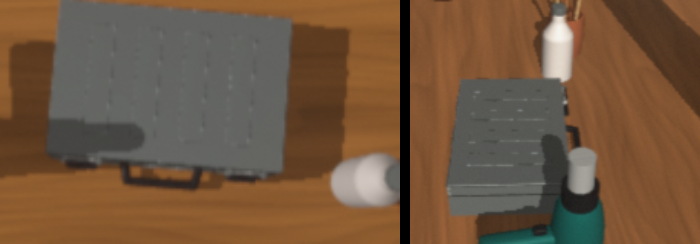

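The lid is shut. Both flaps lie flat, seen as thin dark strips at crop (80,163) and (240,177). The bystanders look in place and the arm is clear.

```bash
python3 -c "
from bench import env, get_image, get_calibration
print(env.sign_off())"
```

```text
the job is handed in; nothing more can be done
None
```

I shut the lid and pressed both latches flat, then handed the job in at about 19.5 s of the 61 s allowed. The sign-off returned no verdict; by the last picture the case is closed and about where it was (it crept about 2 mm), with the bystanders in place.

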